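# Put the rinsed tea things on the drying stand

### The job

The tea things have been rinsed: put them on the white drying stand. Set the pink cup upside down over the wooden peg so that it hangs fully down with its inner floor on the peg's top, and hang the little steel tea strainer by its hook over the horizontal steel bar. Let go of both and leave the sugar jar, the white tea cup and the red tin where they are.

Things in the scene. Friction and masses are not known exactly. Their poses are not given: they have to be found in the camera images.
- drying_stand: White drip tray 150 x 240 x 15 mm (x, y, z), fixed to the bench, origin at the centre of its underside, z up. In its frame an upright wooden peg stands at x -30, y +70 mm, and a steel bar (gate-shaped rod) stands at x +35 mm, running along y from -110 to 0 mm. Tray floor 10 mm above the bench
- peg_top (a point): centre of the flat top of the wooden peg, 88 mm above the bench; the peg's head is 23 mm in diameter (top edge chamfered to 17 mm), its stem 15 mm. Axes as the stand's
- bar_mid (a point): middle of the horizontal bar, on its axis, 142 mm above the bench; the bar is a round rod of 10 mm diameter, 110 mm long over two upright posts 55 mm either side of this point, along the y axis of this frame (as the stand's)
- wire_cradle: Low steel wire cradle 74 x 55 x 40 mm, fixed to the bench, in which the cup lies at the start; its x axis is the way the cup's mouth looks (away from the robot). Two top wires along x at y +-17 mm
- cup: Round pink porcelain cup, no handle, 65 mm across, 51 mm tall, 0.14 kg, hollow. Origin at the centre of its underside, z axis out through the mouth. Outside 52 mm across at the foot, 62 to 65 mm from 14 mm above the foot to the rim; inside: floor 6 mm above the underside, 40 mm across, 54 mm at the mouth. Starts lying on its side, axis level, 67 mm above the bench
- cup_mid (a point): point on the cup's axis 28 mm from its underside, the height to grip it across (axes as the cup's)
- cup_floor (a point): centre of the cup's inner floor (axes as the cup's)
- strainer: Steel tea strainer, 90 g: round basket 38 mm across, 30 mm high; a flat strap 13 mm wide rises from its rim at +x to 112 mm and bends over into a hook open downward. Origin under its centre, z up; starts standing. The hook's outer faces are at x +19 and +43 mm (24 mm wide outside, 18 inside); its free end reaches 35 mm down from the top. Hung up, it leans some 0.3 rad
- hook_grip (a point): centre of the hook, between its legs, 100 mm above the strainer's underside: grip here from above across both legs, fingers closing along the strainer's x (24 mm)
- hook_inside (a point): underside of the middle of the hook's bend, 109 mm above the strainer's underside; it rests on top of the bar when hung
- sugar_jar: glass jar with steel lid, 62 mm across, 85 mm tall, at the back; bystander, origin under its centre
- tea_cup: white handled tea cup with tea in it, 67 x 84 x 47 mm; bystander, origin near the centre of its underside
- paste_tin: red round tin, 62 mm across, 26 mm tall, standing on the black box (top 75 mm above the bench, spans x 0.45 to 0.65, y -0.19 to 0.11 m); bystander, origin under its centre
There are look-alikes about, which are no part of the job. Leave any blue or green look-alike of the strainer alone.

How it is judged:
By the outcome, as a careful person would: the job done as asked, in the order asked, and still so for the second after the job is handed in, with the robot touching nothing.
It also fails if it takes over 67 s, if anything falls off the work surface, if the arm or the gripper's body presses on something with over 40 N, if the wrist force passes 120 N, or if a joint passes its speed limit or range.

### The arm

A 6-joint arm with a two-finger parallel gripper is mounted at the origin on a cart in front of the work surface, level with it; the furniture and walls round the work are solid. World frame = base frame: x ahead of the robot, y to its left, z up, the work surface at z = 0. Lengths are in m, angles in rad, forces in N, time in s.
With the tool pointing down it reaches from about 0.375 to 0.9 m from the base axis. Payload 3.1 kg.
Tool frame: the origin (TCP) lies between the finger pads; the fingertips stand 17 mm ahead of it and the grasp point (between the pads) lies 2 mm behind it; z points along the fingers, y is the line along which they close (so a half turn about z gives the same grasp; the last joint's range is limited). The gripper opens to 87 mm and grips with 3 to 60 N. Pads are 19 mm wide; open, the fingers measure 117 mm over their backs; the gripper's body (75 mm by 190 mm) begins 51 mm behind the grasp point.
Start: joints at [0.954, 0.527, 1.433, -0, 1.181, -0.178], TCP at [0.265, 0.566, 0.24] pointing down, gripper open.
Joint ranges: [-3.08, 3.08], [-0.75, 2.2], [0.22, 2.44], [-1.43, 4.57], [0, 2.65], [-2.85, 2.85]. Speed limits (rad/s): [2.79, 2.79, 3.14, 3.14, 3.14, 3.14].

### API

Orientations are given as a 3x3 rotation matrix whose columns are the frame's x, y, z axes.
In Python, from cell import r gives the robot as it stands.
- The arm moves only by the tool move_arm, never from a script. Its argument "plan" is a list of rows, each a list of 7 numbers: the turn, a rotation vector about the tool's x, y, z in degrees, then the shift along the tool's x, y, z in mm, then the finger opening in mm, from 0 to 87. In form: [[ax, ay, az, x, y, z, hand], ...]. A call has 1 to 20 rows; each row is the pose to reach, as a shift and turn from the pose commanded when the call began, along the tool's axes at that moment; what a row does not reach only later rows make up. A row lasts 1/8 s, in which the tool goes at most 62.5 mm and 10.7 degrees, less where a joint would pass 70% of its speed; a pose out of reach is approached as far as the arm can. A call with a gripper value outside its range is refused whole. The fingers move at their own pace and stop on an object; the grip force is fixed at half the most. Time passes only in rows, so rows that repeat a pose let the fingers close. It gives the time, the measured TCP pose, the force, the opening and the grip force at its end, in the units of the state.
- r.read_state(): the state, without advancing time (a new reading comes with each control period).
- r.read_camera(name): name is "scene" or "top" or "wrist"; returns a dict with "img" (480x640x3 uint8, blue, green, red), "depth" (480x640 float32, m along the optical axis (not along the pixel's ray), 0 where there is no reading), "fx", "fy", "cx", "cy" (pixels), "eye" and "rotation" of the camera in the world; the wrist camera has in their place "T_tool_cam" (4x4, takes a point from camera to tool coordinates, whose origin is the TCP and whose axes are the flange's). Camera axes: x right, y up, looking along -z (the intrinsics and any distortion apply to the point x, -y, -z); pixel columns grow to the right and rows downward; lengths in m; the calibration is good to about 2 mm. A picture is of the moment at which its call begins: read the wrist's pose just before it.
- r.close_job(): hands the job in; it is judged then, once.
The state is a dict: "time_s": time; "q": joint angles; "qvel": joint speeds; "joint_efforts": joint torques, N m; "eef_pos": TCP position; "tcp_rot": TCP orientation; "ft_force": force on the tool from outside, world axes, zero at the start; "moment": the same for the moment, N m; "grip_width": opening from 0.0 (shut) to 1.0 (fully open); "finger_force": force on a finger pad.
Only numpy, scipy, OpenCV 4.12 (cv2) and the standard library are available. Lean on these libraries where they do the work, as an engineer would, in place of code of your own. Each camera call takes 0.05 s, during which the arm holds its last target. There are 200 camera calls.

## Working session

There is one attempt and no reset: what is moved stays moved. The work goes in short steps, Python scripts to look and compute and a tool call to move; the robot and the scene stay as the last step left them, time stands still between calls to the robot, and variables do not carry over. Pictures are saved under pics/ and viewed, at most 12 in all, crops included, and the job is handed in when it is done.

Besides the shell and the picture viewer there is one more tool, called as a command line: name --pt "numbers of a row" for each row, then --argument value for the rest. move_arm: Moves the arm, as the interface text tells. Its arguments: {"type":"object","properties":{"plan":{"type":"array"}},"required":["plan"]}

```bash
mkdir -p pics; ls
cat > h.py <<'E'
import numpy as np, cv2
from cell import r
def cam(n):
    s=r.read_state(); c=r.read_camera(n)
    if n=="wrist":
        T=np.eye(4);T[:3,:3]=s["tcp_rot"];T[:3,3]=s["eef_pos"];M=T@np.array(c["T_tool_cam"])
        c["eye"]=M[:3,3];c["rotation"]=M[:3,:3]
    c["rotation"]=np.array(c["rotation"]);c["eye"]=np.array(c["eye"])
    return c
def cloud(c):
    d=c["depth"];v,u=np.mgrid[:480,:640]
    P=np.stack([(u-c["cx"])/c["fx"]*d,-(v-c["cy"])/c["fy"]*d,-d],-1)
    return P@c["rotation"].T+c["eye"]
def proj(c,p):
    q=(np.asarray(p)-c["eye"])@c["rotation"]
    return c["cx"]+c["fx"]*q[...,0]/-q[...,2], c["cy"]-c["fy"]*q[...,1]/-q[...,2]
E
python3 - <<'E'
from h import *
for n in ("scene","top"):
    c=cam(n); cv2.imwrite(f"pics/{n}0.png",c["img"]); np.savez(f"{n}0.npz",**c)
    print(n,{k:v for k,v in c.items() if k not in("img","depth")})
s=r.read_state();print(s)
E
```

```text
pics
scene {'fx': 436.4441210848465, 'fy': 436.4441210848465, 'cx': 321.7259789805434, 'cy': 237.6401204818717, 'eye': array([0.83980616, 1.22188059, 0.61315738]), 'rotation': array([[-0.97596381, -0.0602177 ,  0.20944803],
       [ 0.21669728, -0.37032976,  0.90327081],
       [ 0.02317195,  0.92694644,  0.37447746]])}
top {'fx': 461.47753592673035, 'fy': 461.47753592673035, 'cx': 314.19417450130356, 'cy': 242.9959488125749, 'eye': array([0.29311306, 0.00866733, 1.29685361]), 'rotation': array([[ 0.07452947,  0.97463962, -0.21100468],
       [-0.99720838,  0.07187359, -0.02023916],
       [-0.00456023,  0.21192405,  0.9772755 ]])}
{'time_s': 0.1, 'q': array([ 9.53493965e-01,  5.28403637e-01,  1.43376062e+00, -1.70330922e-05,
        1.18142036e+00, -1.78508680e-01]), 'qvel': array([-0.00042389, -0.0005089 , -0.00314935, -0.00049631,  0.00159344,
       -0.00147737]), 'joint_efforts': array([-7.34501100e-05, -4.40985096e+01, -1.77149910e+01,  6.34705159e-02,
        5.33892796e-02, -3.67372684e-05]), 'eef_pos': array([0.26514337, 0.56527909, 0.23865508]), 'tcp_rot': array([[-9.05267384e-01,  4.24840751e-01, -1.14016752e-03],
       [ 4.24842146e-01,  9.05265973e-01, -1.63344570e-03],
       [ 3.38200561e-04, -1.96309633e-03, -9.99998016e-01]]), 'ft_force': array([ 0.13332914, -0.3249933 , -0.2567765 ]), 'moment': array([ 0.00341215, -0.02181811, -0.05351035]), 'finger_force': 0.0, 'grip_width': 0.9986335363710194}
```

View pics/scene0.png

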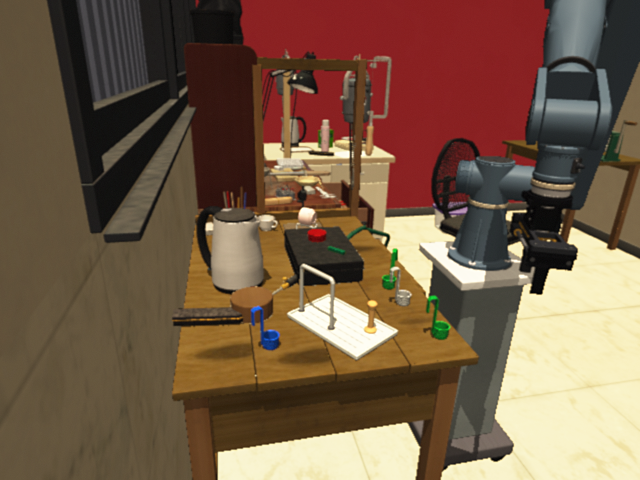

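View pics/top0.png

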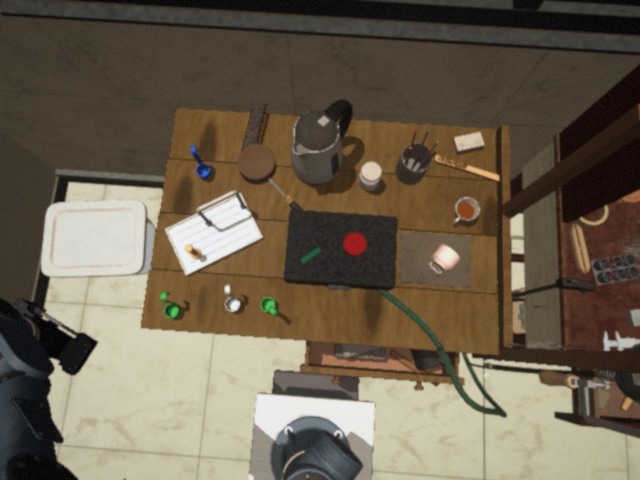

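The scene view shows the stand at (342,325), the steel strainer at (403,297) between green look-alikes, and the cup at (307,215). In the top view the cup is at (445,258), the strainer at (232,302), the peg at (193,250) and the bar at (222,215).

Run:
```python
from h import *
for n in("top","scene"):
    c=dict(np.load(f"{n}0.npz")); P=cloud(c); hsv=cv2.cvtColor(c["img"],cv2.COLOR_BGR2HSV)
    ok=c["depth"]>0
    W=ok&(P[...,0]>.2)&(P[...,0]<.8)&(P[...,1]>-.6)&(P[...,1]<.6)
    def rep(l,m):
        m=m&W
        p=P[m]
        if len(p): 
            v,u=np.nonzero(m); print(n,l,len(p),"med",np.median(p,0).round(3),"lo",np.percentile(p,3,axis=0).round(3),"hi",np.percentile(p,97,axis=0).round(3),"px",np.median(u),np.median(v))
    cupbox=(P[...,0]>.33)&(P[...,0]<.55)&(P[...,1]<-.25)&(P[...,1]>-.42)
    rep("cup",cupbox&(P[...,2]>.03)&(P[...,2]<.13))
    rep("strainer",(P[...,0]>.2)&(P[...,0]<.42)&(P[...,1]>.12)&(P[...,1]<.26)&(P[...,2]>.015)&(hsv[...,1]<90))
    rep("tray",(P[...,2]>.003)&(P[...,2]<.025)&(hsv[...,2]>190)&(hsv[...,1]<40)&(P[...,1]>.1))
    rep("peg",(P[...,2]>.06)&(P[...,2]<.1)&(hsv[...,1]>100)&(hsv[...,0]<25)&(P[...,1]>.15)&(P[...,0]<.5)&(P[...,0]>.3))
    rep("bar",(P[...,2]>.12)&(P[...,2]<.16)&(P[...,1]>.1)&(P[...,1]<.36)&(P[...,0]>.35)&(P[...,0]<.6))
    rep("jar",(P[...,2]>.07)&(P[...,2]<.1)&(P[...,1]<-.05)&(P[...,1]>-.25)&(P[...,0]>.58))
    if n=="top":
        m=W&(P[...,2]>.003)&(P[...,2]<.025)&(hsv[...,2]>170)&(hsv[...,1]<45)&(P[...,1]>.1)&(P[...,0]>.33)
        print(cv2.minAreaRect((P[m][:,:2]*1000).astype(np.float32)))
        m=W&(P[...,2]>.12)&(P[...,2]<.16)&(P[...,1]>.1)&(P[...,1]<.36)&(P[...,0]>.35)
        q=P[m];print(cv2.minAreaRect((q[:,:2]*1000).astype(np.float32)))
        m=ok&(P[...,2]>.06)&(P[...,2]<.1)&cupbox;print(cv2.minAreaRect((P[m][:,:2]*1000).astype(np.float32)))
        a=c["img"][205:330,150:290]; b=c["img"][205:330,390:530]
        cv2.imwrite("pics/cr0.png",cv2.resize(np.hstack([a,b]),None,fx=2.8,fy=2.8,interpolation=cv2.INTER_CUBIC))
        for v in range(225,300,6): print(v,[f"{P[v,u,0]:.3f},{P[v,u,1]:.3f},{P[v,u,2]:.3f}" for u in range(426,468,8)])
```

```text
top cup 410 med [ 0.531 -0.314  0.091] lo [ 0.511 -0.348  0.035] hi [ 0.548 -0.287  0.102] px 444.0 261.0
top strainer 107 med [0.401 0.246 0.036] lo [0.364 0.226 0.016] hi [0.419 0.259 0.116] px 229.0 296.0
top tray 3696 med [0.576 0.323 0.012] lo [0.476 0.214 0.007] hi [0.668 0.437 0.018] px 214.0 234.0
top peg 12 med [0.392 0.403 0.088] lo [0.372 0.24  0.064] hi [0.424 0.404 0.098] px 170.0 293.5
top jar 1619 med [ 0.629 -0.12   0.078] lo [ 0.584 -0.22   0.072] hi [ 0.791 -0.056  0.093] px 374.0 221.0
((513.3583374023438, 286.94842529296875), (302.31976318359375, 242.33102416992188), 31.345094680786133)
((695.1707763671875, 222.69239807128906), (22.747024536132812, 301.0582580566406), 38.52058410644531)
((529.1376953125, -320.8189392089844), (41.11409378051758, 70.71334075927734), 0.3638070523738861)
225 ['0.649,-0.283,0.003', '0.653,-0.308,-0.005', '0.653,-0.329,0.001', '0.655,-0.352,0.002', '0.656,-0.375,0.002', '0.658,-0.399,0.001']
231 ['0.632,-0.284,-0.000', '0.636,-0.308,-0.006', '0.637,-0.331,-0.004', '0.637,-0.353,0.000', '0.639,-0.376,0.001', '0.638,-0.396,0.009']
237 ['0
[... 1323 characters left out ...]
.465,-0.377,0.001', '0.467,-0.400,-0.002']
297 ['0.442,-0.288,-0.000', '0.443,-0.310,0.004', '0.445,-0.334,-0.003', '0.446,-0.353,0.007', '0.448,-0.376,0.004', '0.450,-0.399,0.003']
scene cup 161 med [ 0.534 -0.299  0.07 ] lo [ 0.508 -0.323  0.035] hi [ 0.549 -0.284  0.098] px 310.0 217.0
scene strainer 160 med [0.4   0.249 0.03 ] lo [0.365 0.226 0.016] hi [0.416 0.258 0.111] px 398.0 291.0
scene tray 2619 med [0.573 0.34  0.009] lo [0.482 0.225 0.007] hi [0.673 0.439 0.014] px 345.0 325.0
scene peg 12 med [0.404 0.245 0.085] lo [0.396 0.243 0.063] hi [0.405 0.354 0.097] px 397.0 276.5
scene jar 328 med [ 0.612 -0.108  0.074] lo [ 0.582 -0.178  0.071] hi [ 0.648 -0.053  0.095] px 298.0 235.0
```

View pics/cr0.png

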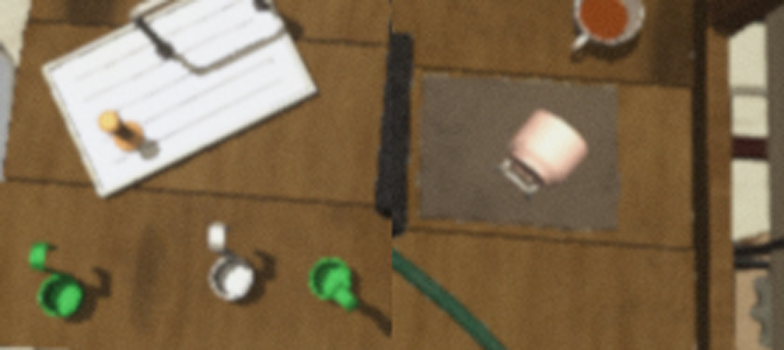

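The crop shows the stand turned about +26°, with the peg near its lower-left corner and the bar at upper right. The cup's mouth points up and to the right in the picture (about −40°), with the wire cradle behind it. The steel strainer's hook points up from its basket. Next I work out the move to a viewpoint over the strainer and stand.

```bash
cat >> h.py <<'E'
from scipy.spatial.transform import Rotation as Ro
def rel(R,p,s=None):
    s=s or r.read_state(); R0=np.array(s["tcp_rot"])
    rv=Ro.from_matrix(R0.T@R).as_rotvec(degrees=True); d=R0.T@(np.array(p)-s["eef_pos"])*1000
    print("turn",rv.round(1),"shift",d.round(1))
def down(yaw): # tool down, tool y at azimuth yaw(deg)
    a=np.radians(yaw); y=np.array([np.cos(a),np.sin(a),0]); z=np.array([0,0,-1.]); return np.c_[np.cross(y,z),y,z]
def log():
    s=r.read_state(); open("log.txt","a").write(repr([list(map(float,s["q"])),list(map(float,s["eef_pos"])),np.array(s["tcp_rot"]).tolist()])+"\n"); print("t",s["time_s"],s["q"].round(3),s["eef_pos"].round(4)); return s
E
python3 - <<'E'
from h import *
log(); c=r.read_camera("wrist"); print(np.array(c["T_tool_cam"]).round(3),c["fx"])
rel(down(30),[.43,.28,.40])
n=np.load("top0.npz")
c=dict(n)
def onz(u,v,z):
    d=np.array([(u-c["cx"])/c["fx"],-(v-c["cy"])/c["fy"],-1])@c["rotation"].T
    return c["eye"]+d*(z-c["eye"][2])/d[2]
A,B,C=[onz(150+x/2.8,205+y/2.8,.015) for x,y in((43,68),(103,195),(317,90))]
print(A,B,C,np.linalg.norm(A-B),np.linalg.norm(B-C),"ctr",(A+C)/2)
E
```

```text
t 0.1 [ 0.953  0.528  1.434 -0.     1.181 -0.179] [0.2651 0.5653 0.2387]
[[-0.     0.964  0.264  0.072]
 [ 1.     0.    -0.    -0.   ]
 [-0.     0.264 -0.964 -0.146]
 [ 0.     0.     0.     1.   ]] 405.3165949766313
turn [-0.1  0.  34.9] shift [-270.4 -188.6 -161. ]
[0.57859991 0.46348921 0.015     ] [0.4530485  0.38476366 0.015     ] [0.57621917 0.18147025 0.015     ] 0.14819200264658763 0.23769564905840862 ctr [0.57740954 0.32247973 0.015     ]
```

move_arm --pt "0 0 10 -60 -40 -60 87" --pt "0 0 20 -120 -80 -100 87" --pt "0 0 30 -180 -120 -140 87" --pt "0 0 35 -230 -160 -161 87" --pt "0 0 35 -270 -189 -161 87" --pt "0 0 35 -270 -189 -161 87" --pt "0 0 35 -270 -189 -161 87" --pt "0 0 35 -270 -189 -161 87"

```text
time_s: 1.15
eef_pos: [0.4292, 0.28, 0.4001]
tcp_rot: [[-0.497, 0.868, -0.001], [0.868, 0.497, 0.0], [0.001, -0.001, -1.0]]
ft_force: [0.3, 0.7, -1.1]
grip_width: 1.0
finger_force: 0.0
```

Run:
```python
from h import *
log()
c=cam("wrist"); np.savez("w1.npz",**c); cv2.imwrite("pics/w1.png",c["img"])
```

```text
t 1.15 [ 3.590e-01  2.150e-01  1.476e+00  1.000e-03  1.452e+00 -1.610e-01] [0.4292 0.28   0.4001]
```

View pics/w1.png

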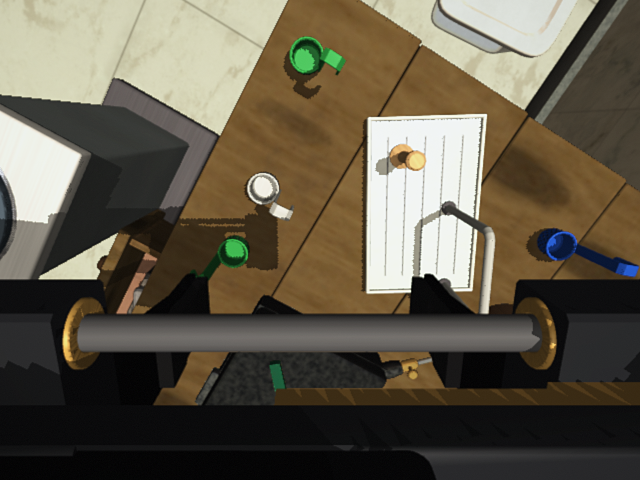

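The wrist view shows the strainer basket at (262,189) with its hook at (282,212), the peg top at (415,160), the bar running down from (489,232), and the tray corners at (367,118), (487,115) and (367,293).

Run:
```python
from h import *
c=dict(np.load("w1.npz")); P=cloud(c); ok=c["depth"]>0; hsv=cv2.cvtColor(c["img"],cv2.COLOR_BGR2HSV)
V,U=np.mgrid[:480,:640]
def box(u0,u1,v0,v1): return ok&(U>=u0)&(U<u1)&(V>=v0)&(V<v1)
# tray
m=box(350,500,100,300)&(P[...,2]<.022)&(P[...,2]>-.01)&(hsv[...,1]<40)&(hsv[...,2]>150)
m2=cv2.morphologyEx(m.astype(np.uint8),cv2.MORPH_OPEN,np.ones((3,3)))>0
(rc,sz,a)=cv2.minAreaRect((P[m2][:,:2]*1000).astype(np.float32)); print("tray",rc,sz,a,np.median(P[m2][:,2]))
# bar
m=box(440,520,200,312)&(P[...,2]>.125)&(P[...,2]<.17); q=P[m]
print("bar n",len(q),q.min(0),q.max(0),np.median(q,0)); print(cv2.fitLine(q[:,:2].astype(np.float32),cv2.DIST_HUBER,0,.01,.01).ravel())
m=box(400,430,145,175)&(P[...,2]>.078)&(P[...,2]<.1);q=P[m];print("peg",len(q),q.mean(0),q.min(0),q.max(0),cv2.minEnclosingCircle((q[:,:2]*1000).astype(np.float32)))
m=box(262,300,195,225)&(P[...,2]>.095);q=P[m];print("hook",len(q),q.mean(0),q.min(0),q.max(0),cv2.minAreaRect((q[:,:2]*1000).astype(np.float32)))
m=box(240,285,165,215)&(P[...,2]>.022)&(P[...,2]<.04);q=P[m];print("rim",len(q),q.mean(0),cv2.minEnclosingCircle((q[:,:2]*1000).astype(np.float32)))
```

```text
tray (580.0116577148438, 321.13592529296875) (149.9202880859375, 245.25624084472656) 31.374889373779297 0.010760694062008191
bar n 917 [0.60269449 0.26445974 0.12501072] [0.65700076 0.34684159 0.15017468] [0.62566233 0.31043479 0.14631154]
[ 0.5255334  -0.850773    0.6266764   0.30809224]
peg 353 [0.51517779 0.36788089 0.08730441] [0.50476015 0.35676934 0.0784933 ] [0.52735808 0.37906635 0.09065266] ((516.2348022460938, 368.0143127441406), 11.476417541503906)
hook 269 [0.41172517 0.24738739 0.11077729] [0.39968145 0.23994577 0.09614872] [0.42418896 0.25389644 0.11501438] ((411.93475341796875, 246.92385864257812), (24.088376998901367, 13.125750541687012), 3.6799306869506836)
rim 276 [0.38077154 0.24344974 0.03051001] ((382.177001953125, 245.6736297607422), 21.10134506225586)
```

Run:
```python
from h import *
rel(down(90),[.65,-.32,.36]); rel(down(60),[.50,0,.40])
c=dict(np.load("top0.npz"));P=cloud(c);m=(c["depth"]>0)&(P[...,0]>.3)&(P[...,0]<.85)&(P[...,1]<.1)&(P[...,1]>-.46)&(P[...,2]>.15)
for y in np.arange(-.45,.1,.05):
    q=P[m&(abs(P[...,1]-y)<.025)]
    if len(q): print(y.round(2),len(q),q.min(0).round(2),q.max(0).round(2))
```

```text
turn [ -0.   -0.1 -60.1] shift [-630.9 -107.5   39.5]
turn [ -0.1  -0.1 -30.1] shift [-2.787e+02 -7.810e+01 -2.000e-01]
-0.45 11 [ 0.33 -0.46  0.15] [ 0.33 -0.46  0.19]
-0.25 86 [ 0.78 -0.27  0.15] [ 0.85 -0.23  0.21]
-0.2 66 [ 0.77 -0.22  0.15] [ 0.84 -0.19  0.21]
-0.0 560 [ 0.76 -0.02  0.15] [0.85 0.02 0.23]
0.05 864 [0.76 0.03 0.15] [0.85 0.07 0.23]
```

move_arm --pt "0 0 -10 -60 -15 0 87" --pt "0 0 -20 -120 -30 0 87" --pt "0 0 -30 -180 -45 0 87" --pt "0 0 -40 -240 -60 0 87" --pt "0 0 -50 -300 -75 0 87" --pt "0 0 -60 -360 -85 0 87" --pt "0 0 -60 -420 -90 10 87" --pt "0 0 -60 -480 -95 20 87" --pt "0 0 -60 -540 -100 30 87" --pt "0 0 -60 -600 -105 40 87" --pt "0 0 -60 -631 -107 40 87" --pt "0 0 -60 -631 -107 40 87" --pt "0 0 -60 -631 -107 40 87"

```text
time_s: 2.82
eef_pos: [0.6513, -0.3184, 0.3592]
tcp_rot: [[-1.0, 0.0, -0.002], [0.0, 1.0, 0.002], [0.002, 0.002, -1.0]]
ft_force: [0.0, 0.4, -0.5]
grip_width: 0.999
finger_force: 0.0
```

Run:
```python
from h import *
log()
c=cam("wrist"); np.savez("w2.npz",**c); cv2.imwrite("pics/w2.png",c["img"])
```

```text
t 2.825 [-6.090e-01  5.880e-01  9.870e-01  1.000e-03  1.569e+00 -2.179e+00] [ 0.6513 -0.3184  0.3592]
```

View pics/w2.png

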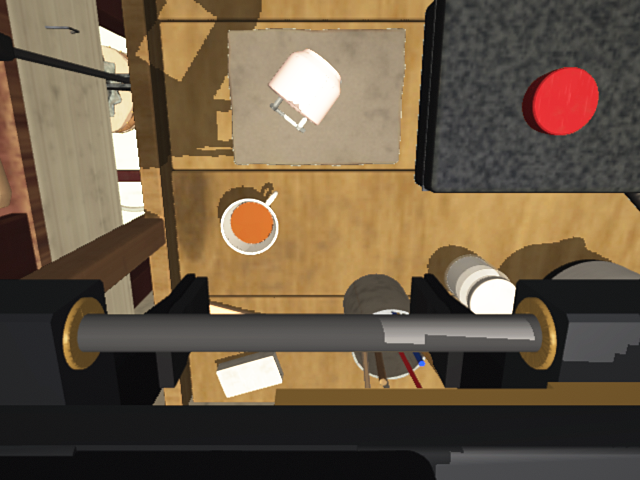

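The cup lies at (305,88), on the mat right of the black box (in this view up is toward the robot and right is +y). I'll fit its axis from the depth data.

Run:
```python
from h import *
from scipy.optimize import least_squares
c=dict(np.load("w2.npz")); P=cloud(c); ok=c["depth"]>0; hsv=cv2.cvtColor(c["img"],cv2.COLOR_BGR2HSV)
V,U=np.mgrid[:480,:640]
m=ok&(U>255)&(U<355)&(V>35)&(V<140)&(P[...,2]>.05)&(P[...,2]<.12)
q=P[m];print(len(q),q.min(0),q.max(0)); print(cv2.minAreaRect((q[:,:2]*1000).astype(np.float32)))
# fit cylinder (body) horizontal axis, using points robustly
def f(x):
    a=x[3];n=np.array([-np.sin(a),np.cos(a)]); t=(q[:,:2]-x[:2])@n
    return np.hypot(t,q[:,2]-x[2])-.032
best=None
for a0 in(-.3,-.7,-1.2):
    s=least_squares(f,[*q[:,:2].mean(0),.067,a0],loss="soft_l1",f_scale=.002)
    if best is None or s.cost<best.cost: best=s
x=best.x;a=x[3];print("axis",np.degrees(a),x[:3],best.cost)
d=np.array([np.cos(a),np.sin(a)]);u=(q[:,:2]-x[:2])@d; n=np.array([-d[1],d[0]]); t=(q[:,:2]-x[:2])@n
for k in np.arange(-.05,.05,.005):
    w=(u>=k)&(u<k+.005)
    if w.sum()>5: print(round(k*1000),w.sum(),"t",(t[w].min()*1000).round(1),(t[w].max()*1000).round(1),"z",q[w,2].max().round(4))
print("origin",x[:2])
cv2.imwrite("pics/cr2.png",cv2.resize(c["img"][30:150,240:370],None,fx=4,fy=4,interpolation=cv2.INTER_CUBIC))
```

```text
3309 [ 0.50661417 -0.35967566  0.0503787 ] [ 0.57842137 -0.2871055   0.10196944]
((539.7474975585938, -319.66595458984375), (64.37455749511719, 51.864776611328125), 52.03947830200195)
axis -36.921230344731576 [ 0.62099634 -0.38093684  0.06692048] 0.005909173834966033
origin [ 0.62099634 -0.38093684]
```

View pics/cr2.png

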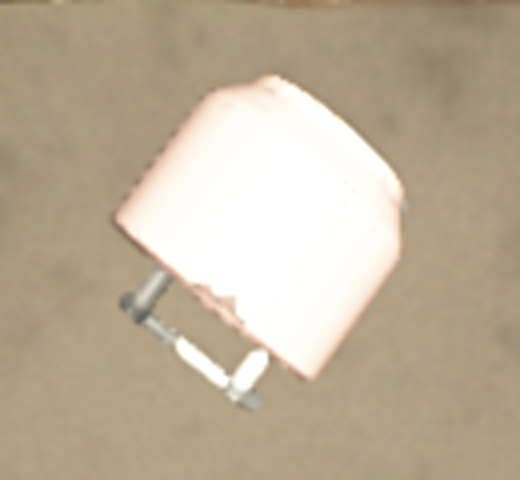

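```bash
cat >> h.py <<'E'
def tilt(az,ph): # tool z at azimuth az, ph deg up from straight down, tool y horizontal at az+90
    a,p=np.radians([az,ph]); f=np.array([np.cos(a),np.sin(a),0]); z=np.sin(p)*f-np.array([0,0,np.cos(p)])
    y=np.array([-np.sin(a),np.cos(a),0]); return np.c_[np.cross(y,z),y,z]
CUP=np.array([.5417,-.3212,.067])
E
python3 - <<'E'
from h import *
R=tilt(-37.5,60); rel(tilt(-37.5,0),[.50,-.28,.33]); rel(R,[.48,-.28,.28]); rel(R,CUP-.08*R[:,2])
E
```

```text
turn [ 0.1 -0.1 37.5] shift [151.2  37.9  30.4]
turn [ 19.7 -57.8  33.9] shift [171.2  37.9  80.4]
turn [ 19.7 -57.8  33.9] shift [164.3  38.6 253.4]
```

move_arm --pt "2.8 -8.3 4.8 25 5 11 87" --pt "5.6 -16.5 9.7 50 11 23 87" --pt "8.5 -24.8 14.5 75 16 34 87" --pt "11.3 -33 19.4 100 22 46 87" --pt "14.1 -41.3 24.2 125 27 57 87" --pt "16.9 -49.5 29.1 150 33 69 87" --pt "19.7 -57.8 33.9 171 38 80 87" --pt "19.7 -57.8 33.9 171 38 80 87" --pt "19.7 -57.8 33.9 171 38 80 87"

```text
time_s: 4.0
eef_pos: [0.5019, -0.27, 0.3643]
tcp_rot: [[-0.468, 0.626, 0.624], [0.358, 0.78, -0.513], [-0.808, -0.017, -0.589]]
ft_force: [0.5, 0.6, -0.4]
grip_width: 1.0
finger_force: 0.0
```

Run:
```python
from h import *
s=log()
from scipy.optimize import least_squares
D=[eval(l) for l in open("log.txt")]
def fk(q,k):
    L1,L2,L3,h,d,r0=k
    R1=Ro.from_euler("z",q[0]).as_matrix()
    Ry=lambda a:Ro.from_euler("y",a).as_matrix()
    Rw=Ry(q[1]+q[2])@Ro.from_euler("z",q[3]).as_matrix()@Ry(q[4])
    p=Ry(q[1])@[r0*0,0,L1]+Ry(q[1]+q[2])@[0,0,L2]+Rw@[0,0,L3]+[r0,d,h]
    return R1@p,R1@Rw
def res(k): return np.concatenate([fk(q,k)[0]-p for q,p,_ in D])
o=least_squares(res,[.49,.4,.2,.17,.11,0]);print(o.x,res(o.x).round(4))
q,p,R=D[-1];print(fk(q,o.x)[1].round(3),np.round(R,3)); np.save("kin.npy",o.x)
R=tilt(-37.5,60);rel(R,CUP-.08*R[:,2]);rel(R,CUP+.002*R[:,2])
```

```text
t 4.0 [-6.900e-01  1.300e-01  2.070e+00  1.261e+00  2.000e-03 -2.854e+00] [ 0.5019 -0.27    0.3643]
[0.61204522 0.34131111 0.23773298 0.08660016 0.11103867 0.0174598 ] [ 0.0154  0.0217  0.0086 -0.0129 -0.0048  0.0059 -0.0155  0.0108 -0.0025
  0.0046 -0.0039 -0.012 ]
[[ 0.467  0.626  0.624]
 [ 0.849 -0.122 -0.513]
 [-0.245  0.77  -0.589]] [[-0.468  0.626  0.624]
 [ 0.358  0.78  -0.513]
 [-0.808 -0.017 -0.589]]
turn [-1.6 -6.1  0.1] shift [211.8 -12.3 146.8]
turn [-1.6 -6.1  0.1] shift [203.  -10.1 228.3]
```

The wrist went straight (q5=0), which is a branch limit. I'll refine the kinematic model and enumerate which grasp and place orientations are reachable.

```bash
cat > kin.py <<'E'
from h import *
from scipy.optimize import least_squares
LO=np.array([-3.08,-.75,.22,-1.43,0,-2.85]);HI=np.array([3.08,2.2,2.44,4.57,2.65,2.85])
D=[eval(l) for l in open("log.txt")]
def fk(q,k):
    L1,L2,L3,h,d,e,r0,a=k
    R=lambda ax,t:Ro.from_euler(ax,t).as_matrix()
    R1=R("z",q[0]); A=R("y",q[1]);B=A@R("y",q[2]);C=B@R("z",q[3]);E=C@R("y",q[4])
    p=A@[0,0,L1]+B@[a,0,L2]+C@[0,e,0]+E@[0,0,L3]+[r0,d,h]
    return R1@p,R1@E@R("z",q[5]+k_c)
k_c=np.pi/2
if __name__=="__main__":
    for kc in(0,np.pi/2,np.pi,-np.pi/2):
        k_c=kc; print(kc,[np.abs(fk(q,np.zeros(8)+.1)[1]-np.array(R)).max().round(3) for q,p,R in D])
    def res(k): return np.concatenate([np.concatenate([fk(q,k)[0]-p for q,p,_ in D]),(k-[.45,.4,.2,.17,.05,.05,0,0])*1e-3])
    o=least_squares(res,[.45,.4,.2,.17,.05,.05,0,0]);print(o.x.round(4),res(o.x)[:-8].round(4));np.save("kin.npy",o.x)
E
python3 kin.py
```

```text
0 [np.float64(1.33), np.float64(1.365), np.float64(1.0), np.float64(1.138)]
1.5707963267948966 [np.float64(0.0), np.float64(0.0), np.float64(0.0), np.float64(0.0)]
3.141592653589793 [np.float64(1.33), np.float64(1.365), np.float64(1.0), np.float64(1.138)]
-1.5707963267948966 [np.float64(1.811), np.float64(1.735), np.float64(2.0), np.float64(1.616)]
[0.588  0.3917 0.2885 0.2742 0.111  0.     0.     0.1141] [ 0.  0.  0.  0.  0. -0. -0.  0. -0. -0. -0. -0.]
```

```bash
cat > enum.py <<'E'
from kin import *
K=np.load("kin.npy"); mid=(LO+HI)/2
def ik(R,p):
    out=[]
    az=np.arctan2(p[1],p[0])
    for q4 in(0,1.5,3.1):
        for q5 in (.6,1.5):
            for q6 in(-1.6,1.6):
              def f(q):
                pp,RR=fk(q,K); return np.concatenate([(pp-p)*5,Ro.from_matrix(RR.T@R).as_rotvec()])
              s=least_squares(f,[az-.2,.5,1.5,q4,q5,q6],bounds=(LO,HI),max_nfev=40)
              if s.cost<1e-6 and not any(np.abs(s.x-o).max()<.05 for o in out): out.append(s.x)
    return out
def frame(m,n,sg,phi):
    z=np.cos(phi)*m+np.sin(phi)*n; y=sg*np.cross(m,n); return np.c_[np.cross(y,z),y,z]
if __name__=="__main__":
    a=np.radians(-37.5); m=np.array([np.cos(a),np.sin(a),0]); PEG=np.array([.516,.3675,.13])
    for ph in(15,30,45,60):
      p=np.radians(ph)
      for sg in(1,-1):
        for ps in(0,):
          n0=np.array([0,0,-1.]); n=Ro.from_rotvec(m*np.radians(ps)).apply(n0)
          R=frame(m,n,sg,p); 
          for q in ik(R,CUP+.002*R[:,2]): print("GRASP",ph,sg,ps,q.round(2),"x up",R[2,0].round(2))
        for th in range(-180,180,45):
          e=np.array([np.cos(np.radians(th)),np.sin(np.radians(th)),0]); R=frame(np.array([0,0,-1.]),e,sg,p)
          for q in ik(R,PEG): print("  place",ph,sg,th,q.round(2))
E
time timeout 500 python3 enum.py
```

```text
Traceback (most recent call last):
  File "enum.py", line 1, in <module>
    from kin import *
  File "kin.py", line 1, in <module>
    from h import *
  File "h.py", line 1, in <module>
    import numpy as np, cv2
  File "enum.py", line 2, in <module>
    K=np.load("kin.npy"); mid=(LO+HI)/2
NameError: name 'np' is not defined

real	0m0.093s
user	0m0.075s
sys	0m0.012s
```

```bash
mv enum.py iks.py; rm -rf __pycache__; time timeout 500 python3 iks.py
```

```text
GRASP 15 1 0 [-0.76  1.19  2.2   3.04  1.56  1.55] x up -0.97
  place 15 1 -180 [ 0.4   0.76  1.33  0.1   1.3  -1.22]
  place 15 1 -135 [ 0.48  0.77  1.3  -0.08  1.32 -1.85]
  place 15 1 -90 [ 0.54  0.74  1.38 -0.24  1.17 -2.49]
  place 15 1 0 [ 0.5   0.62  1.66 -0.21  0.63  2.23]
  place 15 1 45 [0.4  0.61 1.7  0.18 0.6  1.05]
  place 15 1 90 [0.33 0.64 1.62 0.34 0.83 0.1 ]
  place 15 1 135 [ 0.33  0.7   1.46  0.26  1.11 -0.59]
GRASP 15 -1 0 [-0.76  1.19  2.2   3.04  1.56 -1.6 ] x up 0.97
  place 15 -1 -180 [0.4  0.76 1.33 0.1  1.3  1.93]
  place 15 -1 -135 [ 0.48  0.77  1.3  -0.08  1.32  1.29]
  place 15 -1 -90 [ 0.54  0.74  1.38 -0.24  1.17  0.66]
  place 15 -1 -45 [ 0.56  0.68  1.53 -0.33  0.9  -0.03]
  place 15 -1 0 [ 0.5   0.62  1.66 -0.21  0.63 -0.91]
  place 15 -1 45 [ 0.4   0.61  1.7   0.18  0.6  -2.09]
  place 15 -1 135 [0.33 0.7  1.46 0.26 1.11 2.56]
GRASP 30 1 0 [-0.75  0.98  2.18  3.05  1.07  1.57] x up -0.87
  place 30 1 -180 [ 0.36  0.86  1.17  0.18  1.61 -1.25]
  place 30 1 -135 [ 0.51  0.89  1.1  -0.14  1.66 -1.83]
  place 30 1 -90 [ 0.63  0.83  1.26 -0.42  1.4  -2.3
[... 2001 characters left out ...]
4.01  0.82 -1.85]
  place 60 1 45 [ 0.22  0.81  2.18  2.52  0.92 -1.47]
  place 60 1 90 [ 0.01  0.83  1.82  1.31  1.11 -1.01]
  place 60 1 135 [ 0.11  0.96  1.3   0.75  1.67 -0.92]
GRASP 60 -1 0 [-0.73  0.73  1.92  2.23  0.05 -0.73] x up 0.5
  place 60 -1 -180 [0.32 1.11 0.86 0.33 2.16 1.92]
  place 60 -1 -135 [ 0.54  1.16  0.74 -0.28  2.26  1.27]
  place 60 -1 -90 [ 0.74  1.05  1.03 -0.73  1.84  0.84]
  place 60 -1 -45 [ 0.84  0.89  1.53 -1.17  1.22  0.79]
  place 60 -1 0 [0.7  0.8  2.01 4.01 0.82 1.29]
  place 60 -1 45 [0.22 0.81 2.18 2.52 0.92 1.67]
  place 60 -1 90 [0.01 0.83 1.82 1.31 1.11 2.13]
  place 60 -1 135 [0.11 0.96 1.3  0.75 1.67 2.22]
real	0m27.199s
user	0m27.657s
sys	0m0.167s
```

The model fits exactly. The camera has to be on the upper side, so I'll use φ=30° with the flipped wrist (q4≈π), going through joint-space waypoints. At the peg the tool will lean away from the bar.

```bash
cat >> iks.py <<'E'
def near(R,p,q0):
    def f(q):
        pp,RR=fk(q,K); return np.concatenate([(pp-p)*5,Ro.from_matrix(RR.T@R).as_rotvec()])
    s=least_squares(f,np.clip(q0,LO+1e-3,HI-1e-3),bounds=(LO,HI)); return s.x,s.cost
def rows(qs,hand,base=None):
    if base is None:
        s=r.read_state(); base=(np.array(s["eef_pos"]),np.array(s["tcp_rot"]))
    p0,R0=base
    for q in qs:
        p,R=fk(q,K); rv=Ro.from_matrix(R0.T@R).as_rotvec(degrees=True); d=R0.T@(p-p0)*1000
        print([float(v) for v in rv.round(1)]+[float(v) for v in d.round(0)]+[hand], "tcp",p.round(3))
def path(*qs,n=10):
    o=[]
    for a,b in zip(qs[:-1],qs[1:]): o+= [a+(b-a)*t for t in np.linspace(0,1,n+1)[1:]]
    return o
A=np.radians(-37.5); M=np.array([np.cos(A),np.sin(A),0]); PEG=np.array([.516,.3675,.088]); DN=np.array([0,0,-1.])
def grasp(ph,sg=-1): return frame(M,DN,sg,np.radians(ph))
def place(ph,th,sg=-1): t=np.radians(th); return frame(DN,np.array([np.cos(t),np.sin(t),0]),sg,np.radians(ph))
E
python3 - <<'E'
from iks import *
R=grasp(30)
g,c=near(R,CUP+.002*R[:,2],[-.75,.98,2.18,3.05,1.07,-1.57]);print(g.round(3),c)
for b in(.04,.06,.08,.1): print(b,*near(R,CUP-b*R[:,2],g))
q=r.read_state()["q"]; H=np.array([-.72,.13,2.07,3.05,.6,-1.57])
rows(path(q,H,n=18),87)
E
```

```text
[-0.751  0.984  2.176  3.046  1.066 -1.573] 3.2915265460988675e-30
0.04 [-0.76175682  0.96322266  2.27646684  3.03960463  1.1447592  -1.58231051] 1.8282736429969757e-24
0.06 [-0.7676749   0.956129    2.32479392  3.03586207  1.18569769 -1.58772102] 1.7888704640202324e-28
0.08 [-0.77429644  0.95157724  2.37385785  3.03154857  1.22983625 -1.59398067] 1.0212083396062621e-28
0.1 [-0.78175742  0.95039733  2.42402023  3.0265527   1.27833539 -1.60138258] 1.4609451987191118e-15
[-1.8, 0.5, 9.8, 2.0, 9.0, -0.0, 87] tcp [ 0.506 -0.263  0.363]
[-3.6, 0.9, 19.7, 1.0, 17.0, -0.0, 87] tcp [ 0.512 -0.256  0.363]
[-5.4, 1.3, 29.5, -1.0, 26.0, -1.0, 87] tcp [ 0.518 -0.25   0.365]
[-7.3, 1.6, 39.3, -5.0, 34.0, -2.0, 87] tcp [ 0.525 -0.244  0.369]
[-9.3, 1.9, 49.1, -11.0, 42.0, -3.0, 87] tcp [ 0.531 -0.24   0.374]
[-11.3, 2.1, 58.8, -19.0, 49.0, -5.0, 87] tcp [ 0.538 -0.236  0.381]
[-13.5, 2.2, 68.5, -28.0, 54.0, -6.0, 87] tcp [ 0.545 -0.234  0.39 ]
[-15.8, 2.3, 78.2, -38.0, 59.0, -8.0, 87] tcp [ 0.551 -0.234  0.399]
[-18.2, 2.4, 87.8, -50.0, 61.0, -11.0, 87] tcp [ 0.557 -0.235  0.41 ]
[-20.8, 2.3, 97.3, -63.0, 62.0, -14.0, 87] tcp [ 0.562 -0.237  0.422]
[-23.7, 2.3, 106.8, -77.0, 61.0, -17.0, 87] tcp [ 0.565 -0.242  0.435]
[-26.7, 2.1, 116.1, -90.0, 57.0, -20.0, 87] tcp [ 0.568 -0.247  0.448]
[-30.0, 1.9, 125.4, -104.0, 52.0, -24.0, 87] tcp [ 0.568 -0.255  0.462]
[-33.7, 1.5, 134.5, -118.0, 44.0, -28.0, 87] tcp [ 0.567 -0.264  0.476]
[-37.6, 1.1, 143.4, -131.0, 34.0, -32.0, 87] tcp [ 0.565 -0.274  0.489]
[-42.0, 0.6, 152.1, -144.0, 22.0, -37.0, 87] tcp [ 0.56  -0.285  0.502]
[-46.8, -0.0, 160.6, -155.0, 8.0, -42.0, 87] tcp [ 0.553 -0.297  0.514]
[-52.2, -0.8, 168.9, -164.0, -7.0, -48.0, 87] tcp [ 0.544 -0.31   0.525]
```

move_arm --pt "-2 0 10 2 9 0 87" --pt "-4 1 20 1 17 0 87" --pt "-5 1 30 -1 26 -1 87" --pt "-7 2 39 -5 34 -2 87"

```text
time_s: 4.5
eef_pos: [0.5254, -0.2468, 0.3686]
tcp_rot: [[-0.013, 0.714, 0.7], [0.805, 0.422, -0.416], [-0.593, 0.558, -0.581]]
ft_force: [-1.1, 0.3, -0.2]
grip_width: 0.999
finger_force: 0.0
```

Run:
```python
from iks import *
log(); q=r.read_state()["q"]; H=np.array([-.72,.13,2.07,3.05,.6,-1.57])
rows(path(q,H,n=16),87)
```

```text
t 4.5 [-0.698  0.132  2.061  1.542  0.131 -2.451] [ 0.5254 -0.2468  0.3686]
[-1.7, 0.5, 8.5, 2.0, 8.0, -0.0, 87] tcp [ 0.531 -0.242  0.372]
[-3.5, 0.9, 17.1, 2.0, 17.0, -1.0, 87] tcp [ 0.537 -0.238  0.378]
[-5.4, 1.4, 25.6, 0.0, 27.0, -2.0, 87] tcp [ 0.543 -0.235  0.384]
[-7.4, 1.8, 34.0, -3.0, 36.0, -3.0, 87] tcp [ 0.549 -0.233  0.392]
[-9.5, 2.1, 42.4, -8.0, 45.0, -4.0, 87] tcp [ 0.555 -0.232  0.401]
[-11.7, 2.5, 50.8, -15.0, 54.0, -6.0, 87] tcp [ 0.56  -0.233  0.411]
[-14.1, 2.9, 59.1, -23.0, 62.0, -9.0, 87] tcp [ 0.564 -0.235  0.422]
[-16.5, 3.2, 67.4, -32.0, 69.0, -11.0, 87] tcp [ 0.567 -0.239  0.433]
[-19.2, 3.5, 75.6, -43.0, 75.0, -15.0, 87] tcp [ 0.569 -0.244  0.445]
[-22.0, 3.8, 83.7, -55.0, 80.0, -19.0, 87] tcp [ 0.571 -0.25   0.457]
[-24.9, 4.1, 91.7, -69.0, 84.0, -23.0, 87] tcp [ 0.57  -0.257  0.469]
[-28.1, 4.4, 99.7, -83.0, 86.0, -28.0, 87] tcp [ 0.568 -0.266  0.482]
[-31.5, 4.7, 107.5, -98.0, 86.0, -33.0, 87] tcp [ 0.565 -0.276  0.494]
[-35.2, 5.0, 115.2, -113.0, 84.0, -39.0, 87] tcp [ 0.56  -0.286  0.505]
[-39.1, 5.3, 122.7, -129.0, 80.0, -45.0, 87] tcp [ 0.553 -0.298  0.516]
[-43.2, 5.6, 130.0, -144.0, 74.0, -51.0, 87] tcp [ 0.544 -0.31   0.525]
```

move_arm --pt "-2 0 8.5 2 8 0 87" --pt "-3.5 1 17 2 17 -1 87" --pt "-5.5 1.5 25.5 0 27 -2 87" --pt "-7.5 2 34 -3 36 -3 87" --pt "-9.5 2 42.5 -8 45 -4 87" --pt "-11.5 2.5 51 -15 54 -6 87" --pt "-14 3 59 -23 62 -9 87" --pt "-16.5 3 67.5 -32 69 -11 87" --pt "-19 3.5 75.5 -43 75 -15 87" --pt "-22 4 83.5 -55 80 -19 87" --pt "-25 4 91.5 -69 84 -23 87" --pt "-28 4.5 99.5 -83 86 -28 87" --pt "-31.5 4.5 107.5 -98 86 -33 87" --pt "-35 5 115 -113 84 -39 87" --pt "-39 5 122.5 -129 80 -45 87" --pt "-43 5.5 130 -144 74 -51 87" --pt "-43 5.5 130 -144 74 -51 87"

```text
time_s: 6.62
eef_pos: [0.5447, -0.3103, 0.5251]
tcp_rot: [[0.077, -0.614, 0.785], [0.044, -0.785, -0.618], [0.996, 0.082, -0.034]]
ft_force: [0.2, 0.2, -0.2]
grip_width: 0.995
finger_force: 0.0
```

Run:
```python
from iks import *
log(); q=r.read_state()["q"]; R=grasp(30)
G,_=near(R,CUP-.08*R[:,2],[-.77,.95,2.37,3.03,1.23,-1.59])
G2,_=near(R,CUP-.08*R[:,2]+[-.02,.015,.12],G);print(G2)
rows(path(q,G2,n=7)+path(G2,G,n=3),87)
```

```text
t 6.625 [-0.721  0.13   2.069  3.044  0.596 -1.574] [ 0.5447 -0.3103  0.5251]
[-0.7863904   0.54263469  2.40067458  2.98952948  0.85088651 -1.53633428]
[0.2, -4.0, 0.3, -51.0, -1.0, -0.0, 87] tcp [ 0.541 -0.312  0.475]
[0.5, -8.0, 0.8, -99.0, -2.0, -5.0, 87] tcp [ 0.534 -0.31   0.426]
[0.7, -12.0, 1.3, -146.0, -3.0, -13.0, 87] tcp [ 0.525 -0.306  0.38 ]
[1.0, -16.0, 1.9, -189.0, -5.0, -25.0, 87] tcp [ 0.513 -0.299  0.337]
[1.3, -20.0, 2.6, -230.0, -7.0, -41.0, 87] tcp [ 0.499 -0.289  0.297]
[1.6, -24.0, 3.5, -267.0, -10.0, -59.0, 87] tcp [ 0.484 -0.278  0.26 ]
[1.8, -28.0, 4.4, -301.0, -13.0, -80.0, 87] tcp [ 0.467 -0.264  0.227]
[2.0, -28.0, 4.6, -338.0, -17.0, -65.0, 87] tcp [ 0.478 -0.272  0.189]
[2.0, -28.0, 4.6, -378.0, -20.0, -55.0, 87] tcp [ 0.485 -0.277  0.149]
[1.8, -28.0, 4.4, -420.0, -23.0, -51.0, 87] tcp [ 0.487 -0.279  0.107]
```

move_arm --pt "0 -4 0.5 -51 -1 0 87" --pt "0.5 -8 1 -99 -2 -5 87" --pt "0.5 -12 1.5 -146 -3 -13 87" --pt "1 -16 2 -189 -5 -25 87" --pt "1.5 -20 2.5 -230 -7 -41 87" --pt "1.5 -24 3.5 -267 -10 -59 87" --pt "2 -28 4.5 -301 -13 -80 87" --pt "2 -28 4.5 -338 -17 -65 87" --pt "2 -28 4.5 -378 -20 -55 87" --pt "2 -28 4.5 -420 -23 -51 87" --pt "2 -28 4.5 -420 -23 -51 87" --pt "2 -28 4.5 -420 -23 -51 87"

```text
time_s: 8.12
eef_pos: [0.4865, -0.2777, 0.107]
tcp_rot: [[0.395, -0.607, 0.69], [-0.307, -0.795, -0.524], [0.866, -0.005, -0.5]]
ft_force: [-0.7, 0.4, 0.7]
grip_width: 0.998
finger_force: 0.0
```

Run:
```python
from iks import *
s=log(); R=grasp(30); rel(R,CUP+.002*R[:,2]); print(s["ft_force"].round(1))
c=cam("wrist");np.savez("w3.npz",**c);cv2.imwrite("pics/w3.png",c["img"]); print([np.round(proj(c,p),0) for p in (CUP,CUP-.028*M,CUP+.023*M)])
```

```text
t 8.125 [-0.776  0.954  2.377  3.026  1.235 -1.59 ] [ 0.4865 -0.2777  0.107 ]
turn [-0.3 -0.  -0.2] shift [ 0.5  1.3 82.9]
[-0.7  0.4  0.7]
[array([311., 253.]), array([311., 292.]), array([311., 226.])]
```

View pics/w3.png

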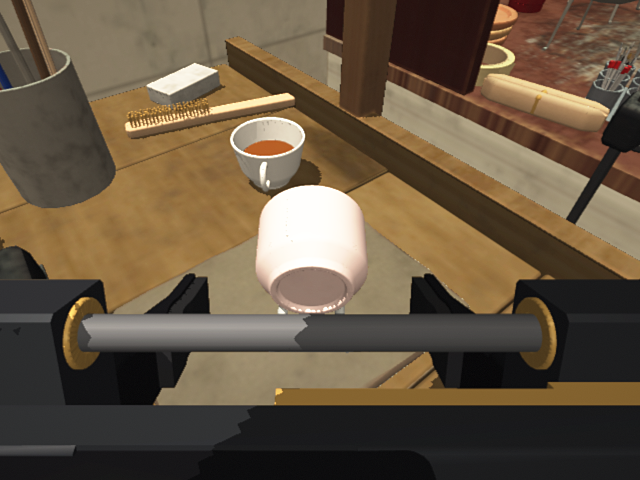

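The cup is straight ahead with its foot at (312,290), matching the predicted (311,292), and it sits centred between the fingers. I advance 83 mm and close.

move_arm --pt "0 0 0 0 1 25 87" --pt "0 0 0 0 1 50 87" --pt "0 0 0 0 1 70 87" --pt "0 0 0 0 1 83 87" --pt "0 0 0 0 1 83 87" --pt "0 0 0 0 1 83 50" --pt "0 0 0 0 1 83 50" --pt "0 0 0 0 1 83 50" --pt "0 0 0 0 1 83 50" --pt "0 0 0 0 1 83 50" --pt "0 0 0 0 1 83 50"

```text
time_s: 9.55
eef_pos: [0.5424, -0.322, 0.0638]
tcp_rot: [[0.396, -0.608, 0.688], [-0.309, -0.794, -0.524], [0.865, -0.005, -0.502]]
ft_force: [0.1, 0.9, 1.4]
grip_width: 0.722
finger_force: 29.9
```

Run:
```python
from iks import *
s=log(); print(s["grip_width"]*87,s["finger_force"])
R=np.array(s["tcp_rot"]);p=np.array(s["eef_pos"]); print("cup_mid in tool",R.T@(CUP-p), "axis",R.T@M)
q=s["q"]
# place: hover cup_mid z .14
for th in(-75,-58,-45):
    R=place(30,th); Q,c=near(R,np.array([.516,.3675,.16])+.002*R[:,2],[.65,.76,1.45,-.58,1.08,.45]); print(th,Q.round(3),c)
U,c=near(grasp(30),CUP+[-.04,.03,.24],q);print("up",U.round(3),c,q.round(3))
```

```text
t 9.55 [-0.754  0.989  2.177  3.039  1.069 -1.568] [ 0.5424 -0.322   0.0638]
62.792126077092945 29.86678539964487
cup_mid in tool [ 0.00227683 -0.00022403 -0.00247487] axis [0.50201583 0.00091998 0.86485794]
-75 [ 0.653  0.758  1.332 -0.5    1.304  0.587] 1.9549746110988228e-23
-58 [ 0.668  0.713  1.442 -0.583  1.125  0.404] 3.684928243077639e-18
-45 [ 0.668  0.677  1.529 -0.643  0.975  0.263] 3.7537794024574766e-23
up [-0.769  0.305  2.207  2.9    0.426 -1.408] 2.1515330574249662e-30 [-0.754  0.989  2.177  3.039  1.069 -1.568]
```

Run:
```python
from iks import *
s=r.read_state();q=s["q"];p=np.array(s["eef_pos"]);R=np.array(s["tcp_rot"])
L,_=near(R,p+[0,0,.06],q); U,_=near(R,p+[-.02,.015,.3],L); print(U.round(3),(R.T@[0,0,.06]*1000).round(),(R.T@[-.02,.015,.3]*1000).round())
W=np.array([-.1,.35,1.95,1.2,.6,-.5]); 
Rp=place(30,-58); Q,_=near(Rp,np.array([.516,.3675,.20])+.002*Rp[:,2],[.65,.7,1.44,-.58,1.12,.4]);print(Q.round(3))
b=fk(U,K); rows(path(U,W,n=14),50,b); print(); rows(path(W,Q,n=14),50,fk(W,K))
```

```text
[-0.763  0.203  2.076  2.645  0.204 -1.133] [ 52.  -0. -30.] [ 247.   -1. -172.]
[ 0.668  0.662  1.416 -0.565  1.189  0.359]
[4.2, 0.8, -4.5, 3.0, -38.0, 1.0, 50] tcp [ 0.547 -0.279  0.366]
[8.6, 1.6, -9.0, 3.0, -77.0, 1.0, 50] tcp [ 0.57  -0.247  0.366]
[13.2, 2.2, -13.4, -0.0, -116.0, -3.0, 50] tcp [ 0.591 -0.213  0.366]
[18.0, 2.7, -17.7, -6.0, -156.0, -9.0, 50] tcp [ 0.609 -0.176  0.364]
[22.8, 3.0, -22.1, -15.0, -196.0, -18.0, 50] tcp [ 0.623 -0.138  0.361]
[27.7, 3.1, -26.4, -27.0, -234.0, -29.0, 50] tcp [ 0.634 -0.097  0.356]
[32.7, 3.1, -30.7, -42.0, -271.0, -43.0, 50] tcp [ 0.641 -0.056  0.35 ]
[37.7, 2.8, -35.1, -60.0, -306.0, -59.0, 50] tcp [ 0.644 -0.015  0.343]
[42.7, 2.4, -39.5, -81.0, -338.0, -78.0, 50] tcp [0.642 0.027 0.335]
[47.6, 1.7, -43.9, -103.0, -366.0, -98.0, 50] tcp [0.637 0.067 0.325]
[52.4, 0.7, -48.5, -128.0, -391.0, -119.0, 50] tcp [0.627 0.106 0.315]
[57.1, -0.4, -53.2, -155.0, -412.0, -141.0, 50] tcp [0.615 0.142 0.303]
[61.5, -1.8, -58.0, -182.0, -429.0, -164.0, 50] tcp [0.598 0.176 0.291]
[65.8, -3.3, -62.9, -210.0, -441.0, -186.0, 50] tcp [0.579 0.20
[... 268 characters left out ...]
 0.226]
[23.8, -13.5, -25.4, 6.0, -133.0, 62.0, 50] tcp [0.509 0.317 0.212]
[27.0, -17.7, -30.5, -0.0, -150.0, 68.0, 50] tcp [0.497 0.326 0.2  ]
[29.4, -22.3, -35.5, -6.0, -163.0, 73.0, 50] tcp [0.488 0.331 0.19 ]
[31.0, -27.3, -40.6, -12.0, -171.0, 78.0, 50] tcp [0.482 0.335 0.181]
[31.7, -32.4, -45.7, -15.0, -175.0, 82.0, 50] tcp [0.48  0.337 0.176]
[31.4, -37.7, -50.8, -15.0, -175.0, 85.0, 50] tcp [0.482 0.339 0.173]
[30.0, -43.0, -55.8, -11.0, -173.0, 89.0, 50] tcp [0.487 0.342 0.173]
[27.6, -48.2, -60.6, -2.0, -168.0, 93.0, 50] tcp [0.495 0.347 0.178]
[24.0, -53.2, -65.4, 12.0, -163.0, 96.0, 50] tcp [0.505 0.355 0.186]
[19.4, -57.8, -69.9, 32.0, -159.0, 99.0, 50] tcp [0.517 0.367 0.198]
```

move_arm --pt "0 0 0 17 0 -10 50" --pt "0 0 0 35 0 -20 50" --pt "0 0 0 52 0 -30 50" --pt "0 0 0 52 0 -30 50"

```text
time_s: 10.05
eef_pos: [0.5425, -0.3228, 0.125]
tcp_rot: [[0.395, -0.609, 0.688], [-0.308, -0.793, -0.525], [0.866, -0.005, -0.5]]
ft_force: [0.2, -0.2, -1.9]
grip_width: 0.724
finger_force: 29.9
```

Run:
```python
from iks import *
s=log();q=s["q"];p=np.array(s["eef_pos"]);R=np.array(s["tcp_rot"])
U,_=near(R,p+[-.02,.015,.24],q)
W=np.array([-.1,.2,1.85,1.2,.6,-.5]); 
Rp=place(30,-58); Q,_=near(Rp,np.array([.516,.3675,.27])+.002*Rp[:,2],[.65,.6,1.4,-.58,1.2,.4]);print(Q.round(3),U.round(3))
rows([U]+path(U,W,n=13),50,(p,R)); print(); rows(path(W,Q,n=14),50,fk(W,K))
```

```text
t 10.05 [-0.755  0.828  2.191  3.029  0.924 -1.549] [ 0.5425 -0.3228  0.125 ]
[ 0.668  0.583  1.355 -0.541  1.308  0.281] [-0.764  0.202  2.075  2.642  0.203 -1.131]
[-0.0, -0.0, 0.0, 195.0, -1.0, -142.0, 50] tcp [ 0.522 -0.308  0.365]
[4.5, 2.0, -5.0, 208.0, -41.0, -143.0, 50] tcp [ 0.551 -0.279  0.377]
[9.2, 3.8, -9.8, 218.0, -84.0, -148.0, 50] tcp [ 0.578 -0.246  0.389]
[14.0, 5.6, -14.7, 225.0, -127.0, -156.0, 50] tcp [ 0.601 -0.209  0.399]
[19.0, 7.2, -19.4, 228.0, -171.0, -167.0, 50] tcp [ 0.621 -0.17   0.407]
[24.0, 8.6, -24.2, 228.0, -214.0, -181.0, 50] tcp [ 0.638 -0.128  0.414]
[29.1, 9.7, -29.0, 224.0, -256.0, -198.0, 50] tcp [ 0.65  -0.085  0.419]
[34.1, 10.7, -33.7, 216.0, -296.0, -218.0, 50] tcp [ 0.658 -0.04   0.422]
[39.1, 11.5, -38.6, 205.0, -333.0, -240.0, 50] tcp [0.661 0.004 0.424]
[44.1, 12.0, -43.5, 191.0, -367.0, -263.0, 50] tcp [0.66  0.048 0.423]
[48.8, 12.3, -48.5, 174.0, -398.0, -288.0, 50] tcp [0.655 0.09  0.421]
[53.4, 12.4, -53.6, 155.0, -424.0, -313.0, 50] tcp [0.646 0.13  0.418]
[57.7, 12.2, -58.8, 134.0, -446.0, -339.0, 50] tcp [0.634 0.168 0.413]
[61
[... 329 characters left out ...]
0.333]
[28.7, -10.4, -23.6, 9.0, -163.0, 60.0, 50] tcp [0.546 0.33  0.314]
[33.1, -14.2, -28.4, 2.0, -186.0, 65.0, 50] tcp [0.531 0.34  0.297]
[36.7, -18.5, -33.3, -7.0, -205.0, 68.0, 50] tcp [0.519 0.347 0.281]
[39.5, -23.2, -38.3, -15.0, -219.0, 70.0, 50] tcp [0.51  0.35  0.269]
[41.5, -28.3, -43.3, -22.0, -228.0, 72.0, 50] tcp [0.503 0.352 0.259]
[42.4, -33.6, -48.3, -26.0, -232.0, 74.0, 50] tcp [0.501 0.352 0.253]
[42.3, -39.2, -53.3, -27.0, -233.0, 76.0, 50] tcp [0.501 0.353 0.25 ]
[41.1, -44.9, -58.2, -24.0, -232.0, 78.0, 50] tcp [0.504 0.355 0.252]
[38.7, -50.5, -63.0, -16.0, -228.0, 81.0, 50] tcp [0.51  0.359 0.258]
[35.1, -55.9, -67.6, -3.0, -223.0, 83.0, 50] tcp [0.517 0.367 0.268]
```

move_arm --pt "0 0 0 49 0 -35 50" --pt "0 0 0 98 0 -71 50" --pt "0 0 0 147 0 -106 50" --pt "0 0 0 195 -1 -142 50" --pt "4.5 2 -5 208 -41 -143 50" --pt "9 4 -10 218 -84 -148 50" --pt "14 5.5 -14.5 225 -127 -156 50" --pt "19 7 -19.5 228 -171 -167 50" --pt "24 8.5 -24 228 -214 -181 50" --pt "29 9.5 -29 224 -256 -198 50" --pt "34 10.5 -33.5 216 -296 -218 50" --pt "39 11.5 -38.5 205 -333 -240 50" --pt "44 12 -43.5 191 -367 -263 50" --pt "49 12.5 -48.5 174 -398 -288 50" --pt "53.5 12.5 -53.5 155 -424 -313 50" --pt "57.5 12 -59 134 -446 -339 50" --pt "61.5 12 -64 112 -464 -364 50" --pt "61.5 12 -64 112 -464 -364 50" --pt "61.5 12 -64 112 -464 -364 50"

```text
time_s: 12.42
eef_pos: [0.6185, 0.2016, 0.4044]
tcp_rot: [[0.142, 0.711, 0.689], [0.673, -0.58, 0.459], [0.726, 0.399, -0.561]]
ft_force: [-0.5, 1.3, -2.0]
grip_width: 0.721
finger_force: 29.9
```

Run:
```python
from iks import *
s=log();print(s["grip_width"])
Rp=place(30,-58); Q,_=near(Rp,np.array([.516,.3675,.27])+.002*Rp[:,2],[.65,.6,1.4,-.58,1.2,.4])
rows(path(s["q"],Q,n=14),50)
```

```text
t 12.425 [-0.101  0.202  1.856  1.214  0.596 -0.511] [0.6185 0.2016 0.4044]
0.7212544177014684
[6.4, -0.9, -4.7, 10.0, -35.0, 18.0, 50] tcp [0.607 0.238 0.388]
[12.6, -2.3, -9.4, 16.0, -71.0, 33.0, 50] tcp [0.593 0.269 0.37 ]
[18.5, -4.4, -14.1, 18.0, -104.0, 45.0, 50] tcp [0.578 0.295 0.351]
[23.9, -7.0, -18.9, 15.0, -136.0, 53.0, 50] tcp [0.561 0.315 0.331]
[28.9, -10.3, -23.7, 10.0, -163.0, 60.0, 50] tcp [0.545 0.33  0.313]
[33.3, -14.0, -28.6, 2.0, -187.0, 64.0, 50] tcp [0.53  0.341 0.296]
[36.9, -18.3, -33.5, -6.0, -206.0, 67.0, 50] tcp [0.518 0.348 0.28 ]
[39.8, -23.0, -38.5, -14.0, -219.0, 70.0, 50] tcp [0.509 0.351 0.268]
[41.7, -28.2, -43.5, -22.0, -228.0, 71.0, 50] tcp [0.502 0.352 0.258]
[42.7, -33.6, -48.6, -26.0, -233.0, 73.0, 50] tcp [0.5   0.353 0.252]
[42.5, -39.2, -53.6, -27.0, -233.0, 75.0, 50] tcp [0.5   0.353 0.249]
[41.3, -44.9, -58.5, -24.0, -231.0, 77.0, 50] tcp [0.504 0.355 0.251]
[38.8, -50.5, -63.3, -16.0, -227.0, 80.0, 50] tcp [0.51  0.359 0.258]
[35.1, -56.0, -67.9, -2.0, -222.0, 82.0, 50] tcp [0.517 0.367 0.268]
```

move_arm --pt "6.4 -0.9 -4.7 10 -35 18 50" --pt "12.6 -2.3 -9.4 16 -71 33 50" --pt "18.5 -4.4 -14.1 18 -104 45 50" --pt "23.9 -7 -18.9 15 -136 53 50" --pt "28.9 -10.3 -23.7 10 -163 60 50" --pt "33.3 -14 -28.6 2 -187 64 50" --pt "36.9 -18.3 -33.5 -6 -206 67 50" --pt "39.8 -23 -38.5 -14 -219 70 50" --pt "41.7 -28.2 -43.5 -22 -228 71 50" --pt "42.7 -33.6 -48.6 -26 -233 73 50" --pt "42.5 -39.2 -53.6 -27 -233 75 50" --pt "41.3 -44.9 -58.5 -24 -231 77 50" --pt "38.8 -50.5 -63.3 -16 -227 80 50" --pt "35.1 -56 -67.9 -2 -222 82 50" --pt "35.1 -56 -67.9 -2 -222 82 50" --pt "35.1 -56 -67.9 -2 -222 82 50"

```text
time_s: 14.42
eef_pos: [0.517, 0.366, 0.2687]
tcp_rot: [[-0.458, 0.848, 0.264], [0.735, 0.529, -0.424], [-0.5, -0.0, -0.866]]
ft_force: [0.7, 0.1, -1.4]
grip_width: 0.727
finger_force: 29.9
```

Run:
```python
from iks import *
s=log();print(s["grip_width"],s["ft_force"].round(1)); R=np.array(s["tcp_rot"]);p=np.array(s["eef_pos"])
print("cup axis",R@[.502,.001,.865],"cup mid",p+R@[.0023,-.0002,-.0025])
c=cam("wrist");np.savez("w4.npz",**c);cv2.imwrite("pics/w4.png",c["img"]);print(proj(c,[.516,.3675,.088]))
for n in("scene","top"):
    c=cam(n); np.savez(n+"1.npz",**c)
    P=cloud(c);hsv=cv2.cvtColor(c["img"],cv2.COLOR_BGR2HSV)
    m=(c["depth"]>0)&(np.linalg.norm(P-p,axis=-1)<.07)&((hsv[...,0]<12)|(hsv[...,0]>170))&(hsv[...,2]>120)&(hsv[...,1]>15)
    q=P[m];print(n,len(q), q.min(0).round(3) if len(q) else "",q.max(0).round(3) if len(q) else "")
    u,v=map(int,proj(c,p)); u=min(max(u,70),570); cv2.imwrite(f"pics/{n}1.png",cv2.resize(c["img"][max(0,v-50):v+70,u-65:u+65],None,fx=3,fy=3,interpolation=cv2.INTER_CUBIC))
a=cv2.imread("pics/scene1.png");b=cv2.imread("pics/top1.png"); h=min(a.shape[0],b.shape[0]); cv2.imwrite("pics/both1.png",np.hstack([a[:h],b[:h]]))
```

```text
t 14.425 [ 0.667  0.582  1.354 -0.54   1.309  0.28 ] [0.517  0.366  0.2687]
0.7265770861995875 [ 0.7  0.1 -1.4]
cup axis [-4.74593335e-04  2.60993085e-03 -1.00011148e+00] cup mid [0.51516479 0.36863758 0.26972431]
(np.float64(309.07742763182034), np.float64(94.16700999599581))
scene 104 [0.494 0.386 0.249] [0.543 0.404 0.281]
top 214 [0.493 0.337 0.253] [0.547 0.4   0.305]
```

View pics/both1.png

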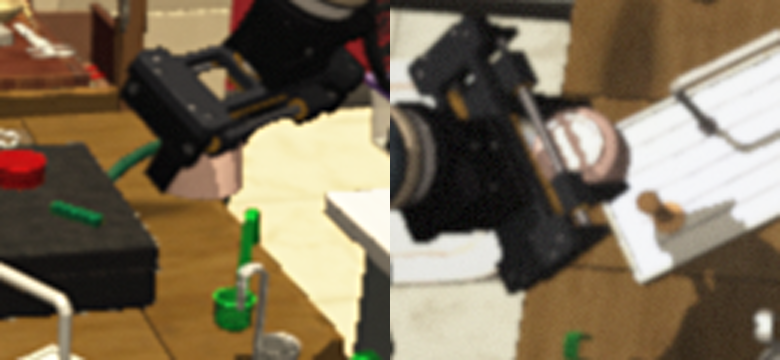

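The cup is held mouth down and level beside the gripper, above the peg. I'll check its axis against the peg quickly and then lower it.

Run:
```python
from iks import *
p=np.array([.517,.366,.2687])
for n in("scene1","top1","w4"):
    c=dict(np.load(n+".npz"));P=cloud(c);hsv=cv2.cvtColor(c["img"],cv2.COLOR_BGR2HSV);ok=c["depth"]>0
    m=ok&(np.linalg.norm(P-p,axis=-1)<.07)&((hsv[...,0]<14)|(hsv[...,0]>168))&(hsv[...,2]>110)&(hsv[...,1]>12)&(hsv[...,1]<120)
    q=P[m]; w=(q[:,2]>.25)&(q[:,2]<.279); q1=q[w]
    if len(q1)>20:
        s=least_squares(lambda x:np.hypot(*(q1[:,:2]-x).T)-.0318,[.515,.3685],loss="soft_l1",f_scale=.002);print(n,len(q1),s.x.round(4))
    t=q[q[:,2]>.285]; print(n,"top",len(t),t[:,:2].mean(0) if len(t) else "", t[:,2].max() if len(t) else "","minz",q[:,2].min() if len(q) else "")
    m=ok&(np.linalg.norm(P-[.516,.3675,.088],axis=-1)<.03)&(P[...,2]>.08)&(hsv[...,1]>90);q=P[m]
    if len(q)>5: print(n,"peg",len(q),((q.min(0)+q.max(0))/2).round(4),q.min(0).round(3),q.max(0).round(3))
```

```text
scene1 236 [0.5164 0.3691]
scene1 top 0   minz 0.24784618634113464
scene1 peg 52 [0.5173 0.3712 0.0851] [0.506 0.361 0.081] [0.529 0.382 0.09 ]
top1 top 274 [0.51732722 0.36072877] 0.30471451920630743 minz 0.2528858407710275
top1 peg 38 [0.5153 0.3658 0.0884] [0.507 0.358 0.082] [0.523 0.374 0.095]
w4 3049 [0.514  0.3683]
w4 top 5410 [0.50747348 0.37980213] 0.30007973213023376 minz 0.24934518647967507
w4 peg 833 [0.5155 0.3681 0.0851] [0.505 0.357 0.08 ] [0.526 0.379 0.09 ]
```

move_arm --pt "0 0 0 20 0 35 50" --pt "0 0 0 40 0 69 50" --pt "0 0 0 58 0 100 50" --pt "0 0 0 72 0 125 50" --pt "0 0 0 84 0 145 50" --pt "0 0 0 93 0 161 50" --pt "0 0 0 97 0 168 50" --pt "0 0 0 99 0 171.5 50" --pt "0 0 0 99 0 171.5 50"

```text
time_s: 15.7
eef_pos: [0.5178, 0.3669, 0.072]
tcp_rot: [[-0.458, 0.848, 0.268], [0.734, 0.531, -0.424], [-0.502, 0.002, -0.865]]
ft_force: [0.2, 0.2, -1.4]
grip_width: 0.722
finger_force: 29.9
```

Run:
```python
from iks import *
s=log();print(s["grip_width"],s["ft_force"].round(2)); R=np.array(s["tcp_rot"]);p=np.array(s["eef_pos"])
cm=p+R@[.0023,-.0002,-.0025];print("cup mid",cm,"floor z",cm[2]+.022)
```

```text
t 15.7 [ 0.668  0.834  1.474 -0.636  0.997  0.507] [0.5178 0.3669 0.072 ]
0.7221132675756514 [ 0.15  0.23 -1.41]
cup mid [0.51595416 0.36953187 0.07296448] floor z 0.09496448111138897
```

move_arm --pt "0 0 0 1.5 0 2.6 50" --pt "0 0 0 2.5 0 4.3 50" --pt "0 0 0 3 0 5.2 50" --pt "0 0 0 3 0 5.2 50"

```text
time_s: 16.2
eef_pos: [0.5176, 0.3666, 0.0655]
tcp_rot: [[-0.458, 0.848, 0.267], [0.734, 0.531, -0.425], [-0.502, 0.002, -0.865]]
ft_force: [0.7, -0.5, -1.1]
grip_width: 0.717
finger_force: 29.9
```

move_arm --pt "0 0 0 0 0 0 80" --pt "0 0 0 0 0 0 84" --pt "0 0 0 0 0 0 84" --pt "0 0 0 0 0 0 84" --pt "0 0 0 0 0 -8 84" --pt "0 0 0 0 0 -25 84" --pt "0 0 0 0 0 -55 84" --pt "0 0 0 -20 0 -100 84" --pt "0 0 0 -45 0 -145 84" --pt "0 0 0 -70 0 -190 84" --pt "0 0 0 -70 0 -190 84"

```text
time_s: 17.58
eef_pos: [0.5005, 0.3984, 0.272]
tcp_rot: [[-0.454, 0.847, 0.277], [0.737, 0.532, -0.417], [-0.5, 0.014, -0.866]]
ft_force: [0.6, 0.6, 0.1]
grip_width: 0.963
finger_force: 0.0
```

Run:
```python
from iks import *
s=log()
for n in("scene","top"):
    c=cam(n); P=cloud(c);hsv=cv2.cvtColor(c["img"],cv2.COLOR_BGR2HSV)
    m=(c["depth"]>0)&(np.linalg.norm(P-[.516,.368,.066],axis=-1)<.05)&(P[...,2]>.03)
    q=P[m];print(n,len(q),q.min(0).round(3),q.max(0).round(3),"ztop",np.percentile(q[:,2],[90,97]).round(4))
    u,v=map(int,proj(c,[.516,.368,.066])); cv2.imwrite(f"pics/{n}2.png",cv2.resize(c["img"][v-60:v+60,u-65:u+65],None,fx=3,fy=3,interpolation=cv2.INTER_CUBIC))
cv2.imwrite("pics/both2.png",np.hstack([cv2.imread("pics/scene2.png"),cv2.imread("pics/top2.png")]))
# strainer pregrasp
HG=np.array([.412,.247,.100])
for az in(3.7,183.7): 
    for z in(.10,.2):
        R=down(az); 
        for q in ik(R,HG+[0,0,z-.1-.002]): print(az,z,q.round(2))
BM=np.array([.637,.293,.142])
for az in(31.6,211.6):
    for z in(.14,.2):
        for q in ik(down(az),np.array([.637,.293,z])): print("bar",az,z,q.round(2))
```

```text
t 17.575 [ 0.722  0.593  1.323 -0.534  1.34   0.321] [0.5005 0.3984 0.272 ]
scene 702 [0.487 0.346 0.042] [0.55  0.404 0.096] ztop [0.092  0.0937]
top 524 [0.485 0.336 0.042] [0.547 0.398 0.101] ztop [0.096  0.0978]
3.7 0.1 [0.31 0.58 1.91 0.   0.65 0.24]
3.7 0.2 [0.31 0.4  1.83 0.   0.91 0.24]
bar 31.6 0.14 [ 0.27  0.74  1.31 -0.    1.1  -0.28]
bar 31.6 0.2 [ 0.27  0.67  1.26  0.    1.21 -0.28]
```

View pics/both2.png

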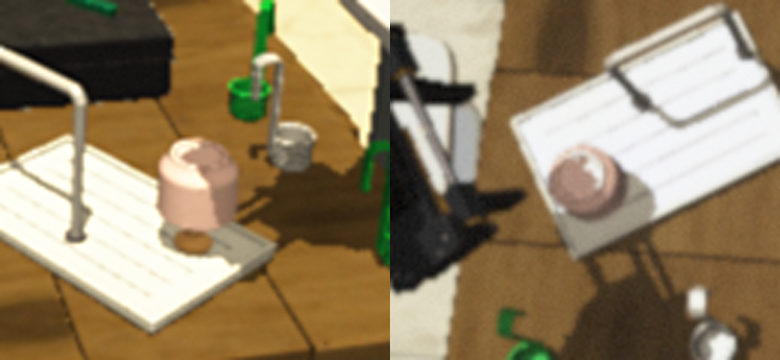

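The cup hangs fully down on the peg (top of the foot at about 94 mm). Next is the strainer.

Run:
```python
from iks import *
s=r.read_state(); T=np.array([.31,.4,1.83,0,.91,.24]); T,_=near(down(3.7),np.array([.412,.247,.20]),T)
rows(path(s["q"],T,n=8),70)
```

```text
[1.5, 4.1, 2.0, -8.0, -19.0, 20.0, 70] tcp [0.492 0.372 0.253]
[2.9, 8.2, 4.5, -15.0, -38.0, 38.0, 70] tcp [0.483 0.35  0.241]
[4.1, 12.1, 7.4, -20.0, -58.0, 53.0, 70] tcp [0.473 0.329 0.231]
[5.1, 16.0, 10.7, -25.0, -78.0, 65.0, 70] tcp [0.461 0.309 0.222]
[6.0, 19.7, 14.4, -28.0, -97.0, 76.0, 70] tcp [0.449 0.292 0.215]
[6.7, 23.2, 18.5, -32.0, -116.0, 85.0, 70] tcp [0.437 0.276 0.209]
[7.2, 26.4, 22.9, -34.0, -135.0, 92.0, 70] tcp [0.424 0.261 0.204]
[7.6, 29.4, 27.7, -37.0, -153.0, 98.0, 70] tcp [0.412 0.247 0.2  ]
```

move_arm --pt "1.5 4 2 -8 -19 20 70" --pt "3 8 4.5 -15 -38 38 70" --pt "4 12 7.5 -20 -58 53 70" --pt "5 16 10.5 -25 -78 65 70" --pt "6 19.5 14.5 -28 -97 76 70" --pt "6.5 23 18.5 -32 -116 85 70" --pt "7 26.5 23 -34 -135 92 70" --pt "7.6 29.4 27.7 -37 -153 98 70" --pt "7.6 29.4 27.7 -37 -153 98 70" --pt "7.6 29.4 27.7 -37 -153 98 70"

```text
time_s: 18.92
eef_pos: [0.4127, 0.2464, 0.1982]
tcp_rot: [[-0.065, 0.998, -0.001], [0.998, 0.065, -0.002], [-0.002, -0.001, -1.0]]
ft_force: [1.6, 0.2, -0.4]
grip_width: 0.803
finger_force: 0.0
```

Run:
```python
from iks import *
s=log()
for n in("wrist","scene","top"):
    c=cam(n); P=cloud(c);hsv=cv2.cvtColor(c["img"],cv2.COLOR_BGR2HSV)
    m=(c["depth"]>0)&(np.linalg.norm(P-[.412,.247,.11],axis=-1)<.03)&(P[...,2]>.1)&(P[...,2]<.125)&(hsv[...,1]<90)
    q=P[m]; print(n,len(q), (q.mean(0).round(4),q.min(0).round(3),q.max(0).round(3),cv2.minAreaRect((q[:,:2]*1000).astype(np.float32))) if len(q)>5 else "")
rel(down(3.7),[.412,.247,.098])
```

```text
t 18.925 [ 0.306  0.398  1.83  -0.002  0.915  0.243] [0.4127 0.2464 0.1982]
wrist 847 (array([0.4116, 0.2474, 0.1111]), array([0.399, 0.24 , 0.1  ]), array([0.424, 0.254, 0.114]), ((411.7728576660156, 246.948974609375), (24.010025024414062, 13.006087303161621), 3.744440793991089))
scene 36 (array([0.4144, 0.2499, 0.1077]), array([0.4  , 0.242, 0.101]), array([0.425, 0.256, 0.112]), ((412.2686767578125, 249.09132385253906), (13.494399070739746, 25.510976791381836), 89.37248229980469))
top 17 (array([0.413 , 0.2455, 0.1121]), array([0.402, 0.24 , 0.106]), array([0.423, 0.254, 0.117]), ((412.3426513671875, 247.29327392578125), (20.479360580444336, 13.52445125579834), 0.8756638169288635))
turn [-0.   0.1  0. ] shift [  0.4  -0.9 100.5]
```

move_arm --pt "0 0 0 0 -1 40 70" --pt "0 0 0 0 -1 75 70" --pt "0 0 0 0 -1 100 70" --pt "0 0 0 0 -1 100 70" --pt "0 0 0 0 -1 100 15" --pt "0 0 0 0 -1 100 15" --pt "0 0 0 0 -1 100 15" --pt "0 0 0 0 -1 100 15" --pt "0 0 0 0 -1 100 15" --pt "0 0 0 0 -1 100 15" --pt "0 0 0 0 -1 100 15" --pt "0 0 0 0 -1 80 15" --pt "0 0 0 0 -1 40 15" --pt "0 0 0 0 -1 -20 15" --pt "0 0 0 0 -1 -50 15" --pt "0 0 0 0 -1 -50 15"

```text
time_s: 21.08
eef_pos: [0.4127, 0.2465, 0.2507]
tcp_rot: [[-0.064, 0.998, 0.005], [0.998, 0.064, 0.0], [-0.0, 0.005, -1.0]]
ft_force: [-0.8, 0.3, -1.0]
grip_width: 0.27
finger_force: 30.0
```

Run:
```python
from iks import *
s=log();print(s["grip_width"]*87,s["finger_force"])
p=np.array(s["eef_pos"])
T,_=near(down(31.6),np.array([.637,.293,.245]),[.27,.67,1.2,0,1.3,-.28]); rel(down(31.6),[.637,.293,.245])
c=cam("top"); P=cloud(c);hsv=cv2.cvtColor(c["img"],cv2.COLOR_BGR2HSV);print(proj(c,p))
```

```text
t 21.075 [ 3.060e-01  3.170e-01  1.774e+00 -1.000e-03  1.045e+00  2.430e-01] [0.4127 0.2465 0.2507]
23.51566060995593 29.991885765921324
turn [  0.3   0.1 -27.9] shift [ 32.1 226.8   6.8]
(np.float64(216.20741118929683), np.float64(281.61746784448775))
```

move_arm --pt "0 0 -6 6 45 0 15" --pt "0 0 -12 12 90 0 15" --pt "0 0 -18 18 135 0 15" --pt "0 0 -24 25 175 2 15" --pt "0 0 -28 30 205 4 15" --pt "0 0 -28 32 220 7 15" --pt "0 0 -28 32 227 7 15" --pt "0 0 -28 32 227 7 15" --pt "0 0 -28 32 227 7 15"

```text
time_s: 22.25
eef_pos: [0.6349, 0.2923, 0.2408]
tcp_rot: [[-0.525, 0.851, -0.002], [0.851, 0.525, -0.002], [-0.0, -0.003, -1.0]]
ft_force: [0.3, -0.1, -0.7]
grip_width: 0.272
finger_force: 30.0
```

Run:
```python
from iks import *
s=log();p=np.array(s["eef_pos"]);R=np.array(s["tcp_rot"]);print(R.round(3))
sx=np.array([np.cos(np.radians(31.6)),np.sin(np.radians(31.6)),0]);sy=np.array([-sx[1],sx[0],0])
for n in("wrist","top","scene"):
    c=cam(n);np.savez(n+"5.npz",**c)
    P=cloud(c);hsv=cv2.cvtColor(c["img"],cv2.COLOR_BGR2HSV);D=P-p
    X,Y=D@sx,D@sy
    m=(c["depth"]>0)&(P[...,2]>.138)&(P[...,2]<.156)&(abs(X)<.03)&(Y>-.06)&(Y<.065)
    q=P[m];x=X[m];y=Y[m]
    print(n,len(q))
    for k in np.arange(-.06,.065,.015):
        w=(y>=k)&(y<k+.015)
        if w.sum()>4: t=x[w]; z=q[w,2]; print("  y",round(k*1000),w.sum(),"x",(np.percentile(t,[2,50,98])*1000).round(1),"ztop",z.max().round(4))
    m=(c["depth"]>0)&(P[...,2]>p[2]-.02)&(P[...,2]<p[2]+.02)&(abs(X)<.02)&(abs(Y)<.012)&(hsv[...,1]<60)&(hsv[...,2]>90); 
    if m.sum()>4: print("  hook",m.sum(),(np.percentile(X[m],[2,98])*1000).round(1),(np.percentile(Y[m],[2,98])*1000).round(1),P[m][:,2].max()-p[2])
c=dict(np.load("wrist5.npz"));cv2.imwrite("pics/w5.png",c["img"])
```

```text
t 22.25 [ 2.720e-01  6.310e-01  1.224e+00 -1.000e-03  1.289e+00 -2.800e-01] [0.6349 0.2923 0.2408]
[[-0.525  0.851 -0.002]
 [ 0.851  0.525 -0.002]
 [-0.    -0.003 -1.   ]]
wrist 3465
  y -45 279 x [-1.7  2.8  7.4] ztop 0.149
  y -30 384 x [-29.    2.7   7.9] ztop 0.1553
  y -15 866 x [-29.6 -19.    7.7] ztop 0.156
  y 0 632 x [-29.5  -0.4   7.6] ztop 0.1558
  y 15 458 x [-27.    2.6   8.1] ztop 0.1555
  y 30 424 x [-1.6  3.1  8. ] ztop 0.1492
  y 45 419 x [-1.6  3.1  7.8] ztop 0.1493
  hook 127 [-11.6  11.2] [4.9 7.5] 0.015216544757340494
top 37
  y -60 20 x [-2.   3.2  8.6] ztop 0.1514
  y -45 17 x [-0.1  3.1  8.3] ztop 0.1542
scene 193
  y -60 5 x [6.1 7.2 8.7] ztop 0.1452
  y -45 17 x [ 2.   7.4 10.8] ztop 0.1477
  y -30 17 x [-0.3  6.7 10.5] ztop 0.1464
  y -15 28 x [-15.    6.6  10.3] ztop 0.1546
  y 0 47 x [-20.8 -10.5   8.9] ztop 0.1556
  y 15 37 x [-28.5   1.7   9.7] ztop 0.156
  y 30 20 x [ 2.2  7.7 10. ] ztop 0.1463
  y 45 21 x [ 2.6  8.  10.6] ztop 0.1465
  hook 42 [-9.9  5.2] [-1.4  9.3] 0.014120239290793729
```

View pics/w5.png

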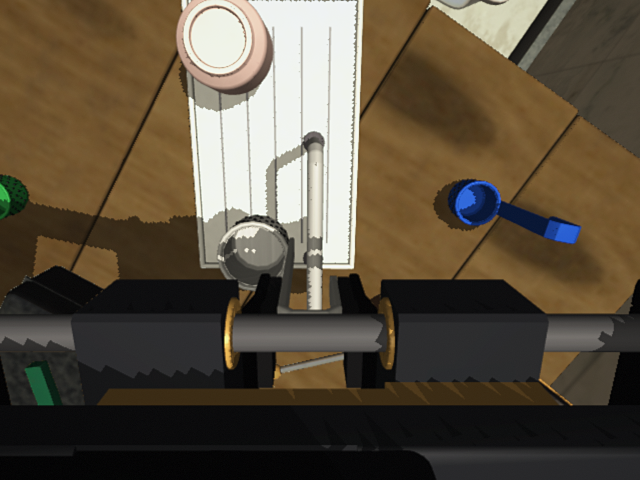

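Viewed from above, the bar (x≈315) runs between the hook legs, 3 mm off along tool y. The cup sits on its peg at (222,45). I shift 3 mm and lower.

move_arm --pt "0 0 0 0 3 10 15" --pt "0 0 0 0 3 30 15" --pt "0 0 0 0 3 55 15" --pt "0 0 0 0 3 75 15" --pt "0 0 0 0 3 90 15" --pt "0 0 0 0 3 98 15" --pt "0 0 0 0 3 98 15"

```text
time_s: 23.28
eef_pos: [0.6382, 0.2938, 0.1428]
tcp_rot: [[-0.525, 0.851, -0.001], [0.851, 0.525, -0.002], [-0.001, -0.002, -1.0]]
ft_force: [-0.2, -1.1, -1.7]
grip_width: 0.274
finger_force: 30.0
```

move_arm --pt "0 0 0 0 0 3 15" --pt "0 0 0 0 0 5 15" --pt "0 0 0 0 0 6 15" --pt "0 0 0 0 0 6 15"

```text
time_s: 23.78
eef_pos: [0.6384, 0.2938, 0.1374]
tcp_rot: [[-0.525, 0.851, -0.0], [0.851, 0.525, -0.001], [-0.001, -0.001, -1.0]]
ft_force: [0.6, -1.0, -1.3]
grip_width: 0.275
finger_force: 30.0
```

move_arm --pt "0 0 0 0 0 1 15" --pt "0 0 0 0 0 1 15" --pt "0 0 0 0 0 1 28" --pt "0 0 0 0 0 1 36" --pt "0 0 0 0 0 1 50" --pt "0 0 0 0 0 1 65" --pt "0 0 0 0 0 1 75" --pt "0 0 0 0 0 1 75" --pt "0 0 0 0 0 1 75" --pt "0 0 0 0 0 1 75" --pt "0 0 0 0 0 -15 75" --pt "0 0 0 0 0 -40 75" --pt "0 0 0 0 0 -80 75" --pt "0 0 0 0 0 -130 75" --pt "0 0 0 0 0 -180 75" --pt "0 0 0 0 0 -180 75" --pt "0 0 0 0 0 -180 75" --pt "0 0 0 0 0 -180 75"

```text
time_s: 26.02
eef_pos: [0.6375, 0.2938, 0.3156]
tcp_rot: [[-0.525, 0.851, -0.004], [0.851, 0.525, -0.002], [0.0, -0.005, -1.0]]
ft_force: [0.0, -0.1, -0.4]
grip_width: 0.866
finger_force: 0.0
```

Run:
```python
from h import *
log(); c=cam("scene"); u,v=map(int,proj(c,[.58,.33,.08])); a=c["img"][v-80:v+70,u-90:u+110]
c=cam("wrist"); b=cv2.resize(c["img"][0:330],(384,198)); a=cv2.resize(a,None,fx=2,fy=2,interpolation=cv2.INTER_CUBIC)
b=cv2.copyMakeBorder(b,0,a.shape[0]-198,0,0,cv2.BORDER_CONSTANT); cv2.imwrite("pics/end.png",np.hstack([a,b]))
```

```text
t 26.025 [ 2.740e-01  5.770e-01  1.122e+00 -1.000e-03  1.448e+00 -2.790e-01] [0.6375 0.2938 0.3156]
```

View pics/end.png

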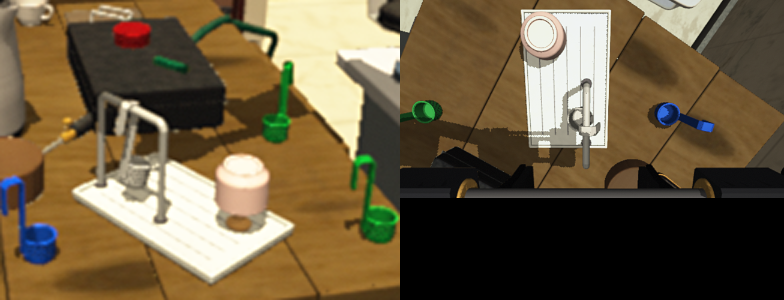

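The cup sits inverted on the peg at (242,185), and the strainer hangs leaning from the bar at (130,140). The robot is clear of both. Before handing in I let any swing settle for a second.

move_arm --pt "0 0 0 0 0 0 75" --pt "0 0 0 0 0 0 75" --pt "0 0 0 0 0 0 75" --pt "0 0 0 0 0 0 75" --pt "0 0 0 0 0 0 75" --pt "0 0 0 0 0 0 75" --pt "0 0 0 0 0 0 75" --pt "0 0 0 0 0 0 75"

```text
time_s: 27.12
eef_pos: [0.6385, 0.294, 0.3173]
tcp_rot: [[-0.525, 0.851, -0.001], [0.851, 0.525, -0.001], [-0.001, -0.001, -1.0]]
ft_force: [0.4, -0.5, 0.0]
grip_width: 0.861
finger_force: 0.0
```

```bash
python3 -c "
from cell import r
print(r.close_job())"
```

```text
the job is handed in; nothing more can be done
None
```

The job is handed in at about 27 s: the pink cup hangs upside down, fully down on the peg, the steel strainer hangs by its hook on the bar, and the jar, tea cup, tin and look-alikes were never touched.

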